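Put the microscope optics away

ROBOT

A 7-joint arm with a two-finger parallel gripper is mounted at the origin on the work surface. World frame = base frame: x ahead of the robot, y to its left, z up, the work surface at z = 0. Lengths are in m, angles in rad, forces in N, time in s.
With the tool pointing down it reaches from about 0.425 to 0.825 m from the base axis. Payload 3.6 kg.
Tool frame: the origin (TCP) lies on the front face of the gripper's body, between the roots of the fingers; the fingertips stand 73 mm ahead of it and the grasp point (between the pads) lies 54 mm ahead of it; z points along the fingers, y is the direction in which the jaws open and shut (so a half turn about z gives the same grasp; the last joint's range is limited). The gripper opens to 85 mm and grips with 20 to 120 N. Pads are 22 mm wide; open, the fingers measure 114 mm over their backs; the gripper's body (76 mm by 85 mm) begins 54 mm behind the grasp point. The pads swing forward as they close: fully open they stand 13 mm farther back than shut.
Start: joints at [1.129, 0.615, -0.013, 1.423, 0.008, 1.103, -0.04], TCP at [0.262, -0.595, 0.304] pointing down, gripper open.
Joint ranges: [-3.12, 3.12], [-0.3, 2.06], [-1.34, 1.32], [0.26, 2.42], [-1.36, 4.5], [0.01, 1.98], [-2.84, 2.84]. Speed limits (rad/s): [2.79, 2.79, 3.14, 3.14, 3.14, 3.14, 3.14].

INTERFACE

Orientations are given as a unit quaternion [w, x, y, z].
In Python, from plant import read_state, read_camera, calibration, sign_off gives the robot as it stands. The module is installed in compiled form; this text tells all that it offers.
- The arm moves only by the tool drive_tool, never from a script. Its argument "commands" is text: rows parted by semicolons, each of 6 numbers parted by spaces: the shift along the world's x, y, z in m, then the turn, a rotation vector about the world's x, y, z in degrees. A call has 1 to 12 rows; each row is the pose to reach, as a shift and turn from the pose measured when the call began; what a row does not reach only later rows make up. A row lasts 1/10 s, in which the tool goes at most 50 mm and 8.59 degrees, less where a joint would pass 70% of its speed; a pose out of reach is approached as far as the arm can. A call with a gripper value outside its range is refused whole. "jaw" is the opening in per cent of the stroke, from 0 (shut) to 100 (fully open), set as the call begins (left out, the last holds). The fingers move at their own pace and stop on an object; "squeeze" is the grip in N (left out, the last holds). Time passes only in rows, so rows that repeat a pose let the fingers close. It gives the time, the measured TCP pose, the force and the opening at its end, in the units of the state.
- read_state(): the state, without advancing time (a new reading comes with each control period).
- read_camera(name): name is "scene" or "top" or "wrist"; returns the picture (400x640x3 uint8, blue, green, red); there is no depth.
- calibration(name): a dict with "intrinsics" (3x3 intrinsics, pixels), "xyz" and "rotation" of the camera in the world. Camera axes: x right, y down, z forward; pixel columns grow to the right and rows downward; lengths in m; the calibration is good to about 2 mm. A picture is of the moment at which its call begins: read the wrist's pose just before it. calibration takes no time and is no camera call; for the wrist camera it gives the pose at the moment of the call.
- sign_off(): hands the job in, once; it reports no verdict.
The state is a dict: "t": time; "q": joint angles; "joint_vel": joint speeds; "effort": joint torques, N m; "position": TCP position; "ee_rot": TCP orientation; "contact_force": force on the tool from outside, world axes, zero at the start; "ft_torque": the same for the moment, N m; "finger_gap": finger opening in m.
Only numpy, scipy, OpenCV 4.12 (cv2) and the standard library are available. Lean on these libraries where they do the work, as an engineer would, in place of code of your own. Each camera call takes 0.05 s, during which the arm holds its last target. There are 200 camera calls.

TASK

Put the loose microscope parts away: stand the two objectives upright in the tray with two bays, one in each bay, and stand the eyepiece upright, as it stands now, in the plain square tray. The flanged lens cell goes down into the round bore of the metal block, neck up, and then the clamp ring over its neck so that it lies flat on the flange, both fully home. Leave the little oil bottle standing where it is.

Things in the scene. Friction and masses are not known exactly. Their poses are not given: they have to be found in the camera images.
- long_objective: Loose. The longer microscope objective: a steel barrel 29 mm in diameter (straight from 6 to 44 mm up), with three thin black bands near the foot, above that tapering to a slim nose; 66 mm tall, about 120 g. Stands upright, nose up. Origin: centre of its underside; z up along its axis.
- short_objective: Loose. The shorter microscope objective: same steel barrel 29 mm in diameter (straight from 6 to 40 mm up) with three thin black bands, tapering to a blunt nose; 48 mm tall, about 90 g. Stands upright, nose up. Origin: centre of its underside; z up along its axis.
- eyepiece: Loose. Eyepiece standing on its black rubber eyecup (38 mm in diameter, 26 mm high) with its bare steel barrel, 23 mm in diameter, rising from 26 to 60 mm; 60 mm tall, about 90 g. Origin: centre of its underside; z up along its axis.
- lens_cell: Loose. Flanged lens cell, bare aluminium: a flat round flange 44 mm in diameter and 7 mm thick at the bottom, with a neck 26 mm in diameter rising from it to 42 mm, glass in the top; about 90 g. Stands neck up. Origin: centre of the flange's underside; z up along the neck.
- clamp_ring: Loose. Flat plain aluminium ring, 44 mm outside, 31 mm hole, 14 mm thick, lying flat; about 45 g. It slips over the lens cell's neck. Origin: centre of its underside; z up along its axis.
- two_bay_tray: Fixed. Shallow grey plastic tray, 66 mm (its x) by 128 mm (its y), 14 mm high, walls 4 mm, floor 4 mm thick, split by one 4 mm partition into two bays of 58 x 58 mm with centres 31 mm from the tray's centre, along its +y and -y. Origin: centre of its underside on the bench; it is turned by up to 0.25 rad.
- square_tray: Fixed. Shallow grey plastic square tray without partition, 72 x 72 mm, 14 mm high, walls 4 mm, floor 4 mm thick. Origin: centre of its underside on the bench; turned by up to 0.3 rad.
- socket: Fixed. Square grey metal block, 84 x 84 mm, 20 mm high, with one round blind bore in the middle of its top, 48 mm in diameter, 12 mm deep (its floor is 8 mm above the bench), rim chamfered 2 mm. With the lens cell seated, the clamp ring's lower face comes to rest 15 mm above the bench and its upper face 9 mm above the block. Origin: centre of its underside on the bench; turned by up to 0.3 rad.
- oil_bottle: Bystander, loose: small amber glass bottle with a black cap, 26 mm in diameter, 62 mm tall, standing among the parts. Not to be moved or knocked over. Origin: centre of its underside. (Other things on the bench near the parts: a pair of tweezers 3 mm high lying crosswise between parts and trays in front of the robot; a slide box 34 mm high to the right of the trays; a paper pad 9 mm high to the left; keyboard, mouse, dishes and rule beyond the trays. All of these stay put.)
Mind the look-alikes: they are no part of the job. Leave any red look-alike of the short_objective alone. Leave any green or purple look-alike of the long_objective alone.

How it is judged:
At the end, for the whole second after the job is handed in: Objectives one per bay, eyepiece in the square tray, each upright (0.12 rad) on the floor. Lens cell neck up in the bore, ring flat (either face up) on its flange: heights within 2.5 mm, 5 and 6 mm of the axis. All at rest; bottle upright within 25 mm of its start ((((x of long_objective in the frame of two_bay_tray between -0.021 and 0.021 m and y of long_objective in the frame of two_bay_tray between -0.052 and -0.01 m and z of long_objective in the frame of two_bay_tray between 0.002 and 0.008 m) and (x of short_objective in the frame of two_bay_tray between -0.021 and 0.021 m and y of short_objective in the frame of two_bay_tray between 0.01 and 0.052 m and z of short_objective in the frame of two_bay_tray between 0.002 and 0.008 m)) or ((x of long_objective in the frame of two_bay_tray between -0.021 and 0.021 m and y of long_objective in the frame of two_bay_tray between 0.01 and 0.052 m and z of long_objective in the frame of two_bay_tray between 0.002 and 0.008 m) and (x of short_objective in the frame of two_bay_tray between -0.021 and 0.021 m and y of short_objective in the frame of two_bay_tray between -0.052 and -0.01 m and z of short_objective in the frame of two_bay_tray between 0.002 and 0.008 m))) and x of eyepiece in the frame of square_tray between -0.021 and 0.021 m and y of eyepiece in the frame of square_tray between -0.021 and 0.021 m and z of eyepiece in the frame of square_tray between 0.002 and 0.008 m and horizontal distance between lens_cell and socket below 0.005 m and z of lens_cell in the frame of socket between 0.0055 and 0.0105 m and horizontal distance between clamp_ring and socket below 0.006 m and linear speed of each of long_objective, short_objective, eyepiece, lens_cell, clamp_ring below 0.02 m/s and angle between each of long_objective, short_objective, eyepiece, lens_cell's own z axis and vertical below 0.12 rad and ((z of clamp_ring in the frame of socket between 0.0125 and 0.0175 m and angle between clamp_ring's own z axis and vertical below 0.12 rad) or (z of clamp_ring in the frame of socket between 0.0265 and 0.0315 m and angle between clamp_ring's own z axis and vertical above 3 rad)) and angle between oil_bottle's own z axis and vertical below 0.2 rad and distance of oil_bottle from where it was at the start of the episode below 0.025 m); the robot touches nothing.
It fails at once if the oil bottle is knocked over or moved more than 25 mm (angle between oil_bottle's own z axis and vertical above 0.5 rad or distance of oil_bottle from where it was at the start of the episode above 0.025 m).
It also fails if it takes over 102 s, if anything falls off the work surface, if the arm or the gripper's body presses on something with over 40 N, if the wrist force passes 120 N, or if a joint passes its speed limit or range.

## Working session

There is one attempt and no reset: what is moved stays moved. The work goes in short steps, Python scripts to look and compute and a tool call to move; the robot and the scene stay as the last step left them, time stands still between calls to the robot, and variables do not carry over. Pictures are saved under pics/ and viewed, about 12 in all and at most 16, crops included, and the job is handed in when it is done.

Besides the shell and the picture viewer there is one more tool, called as name(argument=value, ...) on one line, values as JSON. drive_tool: Moves the arm, as the interface text tells. Its arguments: {"type":"object","properties":{"commands":{"type":"string"},"jaw":{"type":"number"},"squeeze":{"type":"number"}},"required":["commands"]}

```bash
mkdir -p pics; python3 - <<'E'
from plant import *
import cv2
s=read_state();print(s['t'],s['position'],s['ee_rot'],s['finger_gap'])
for n in("scene","top","wrist"):
    c=calibration(n);print(n,c['intrinsics'],c['xyz'],c['rotation'])
    im=read_camera(n);cv2.imwrite(f'pics/{n}0.png',im)
E
```

```text
0.0 [ 0.26175371 -0.59433622  0.30273018] [-1.25973797e-03  9.78558366e-01  2.05965667e-01 -2.85597354e-04] 0.08554440987055716
scene [[514.40895944   0.         323.94760427]
 [  0.         514.40895944 206.46218747]
 [  0.           0.           1.        ]] [ 1.15955586 -0.31387693  0.87154907] [-0.29152115  0.80627824  0.48164542 -0.18151722]
top [[404.07379464   0.         321.133534  ]
 [  0.         404.07379464 194.34318963]
 [  0.           0.           1.        ]] [ 0.42539052 -0.00816103  1.107405  ] [ 0.04508596 -0.70041962  0.71188845 -0.02438105]
wrist [[335.19408833   0.         317.87288113]
 [  0.         335.19408833 201.85760969]
 [  0.           0.           1.        ]] [ 0.33074207 -0.56451722  0.37299271] [ 0.12440196  0.82799102 -0.54046791 -0.08276147]
```

View pics/top0.png

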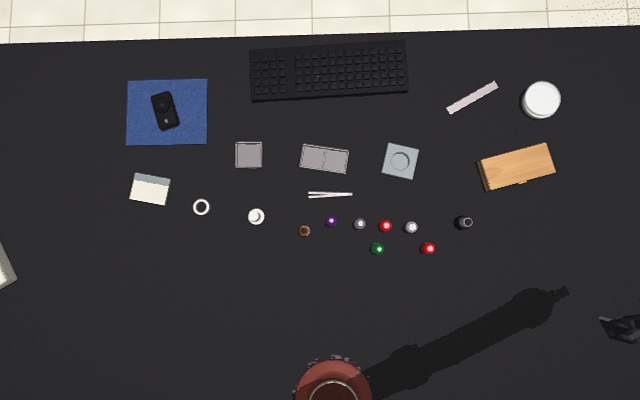

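View pics/scene0.png

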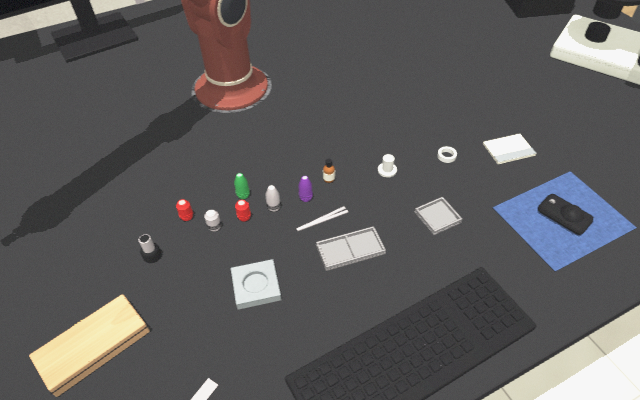

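The top view shows, left to right: clamp ring (201,207), lens cell (256,216), bottle (304,231), then candidates for the objectives and the eyepiece (463,222). Long look-alikes are purple (331,221) and green (377,249), and the grey one at (360,224) fits the long objective. Short look-alikes are red (386,226) and (428,249), and the grey one at (411,227) fits the short objective. I'll confirm this in an enlarged crop.

```bash
cat > h.py <<'E'
import numpy as np,cv2
from plant import *
from scipy.spatial.transform import Rotation as R
def rot(q): return R.from_quat([q[1],q[2],q[3],q[0]])
def ray(c,uv,z):
    "pixel -> world point on plane z"
    d=rot(c['rotation']).apply(np.linalg.inv(c['intrinsics'])@[uv[0],uv[1],1.])
    p=np.array(c['xyz']);return p+d*(z-p[2])/d[2]
def proj(c,P):
    v=rot(c['rotation']).inv().apply(np.array(P)-c['xyz']);u=c['intrinsics']@v;return u[:2]/u[2]
E
python3 - <<'E'
from h import *
t=cv2.imread('pics/top0.png');s=cv2.imread('pics/scene0.png')
a=cv2.resize(t[135:260,185:485],(800,333),interpolation=cv2.INTER_CUBIC)
b=cv2.resize(s[140:260,130:470],(800,282),interpolation=cv2.INTER_CUBIC)[:267]
cv2.imwrite('pics/c1.png',np.vstack([a,b]))
c=calibration('top')
for n,uv,z in [('ring',(201,207),.014),('cell',(256,216),.02),('bottle',(304,231),.05),('long',(360,224),.045),('red',(386,226),.04),('short',(411,227),.035),('eye',(463,222),.03),('purple',(331,221),.045),('sq',(249,155),.014),('two',(324,159),.014),('sock',(400,161),.02)]:
    print(n,ray(c,uv,z).round(3))
E
```

```text
ring [0.505 0.352 0.014]
cell [0.477 0.2   0.02 ]
bottle [0.435 0.068 0.05 ]
long [ 0.451 -0.078  0.045]
red [ 0.444 -0.147  0.04 ]
short [ 0.441 -0.213  0.035]
eye [ 0.452 -0.35   0.03 ]
purple [ 0.46  -0.003  0.045]
sq [0.646 0.221 0.014]
two [0.631 0.014 0.014]
sock [ 0.62  -0.192  0.02 ]
```

View pics/c1.png

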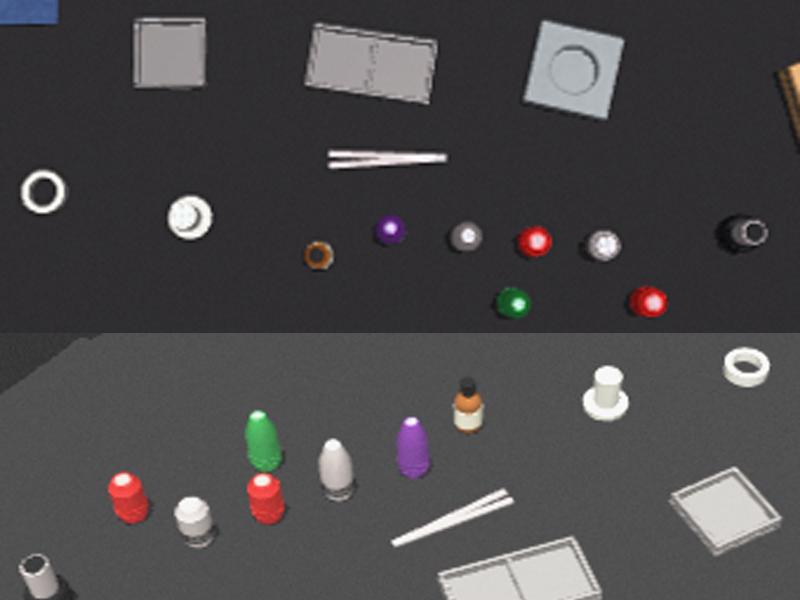

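The crop confirms two bare steel objectives: the long one at top-view (360,224) and the short one at (411,227). The purple, green and red ones are decoys. Next I work out the turn to "jaws along world x" and a good viewing pose.

```bash
cat >> h.py <<'E'
GOAL=R.from_matrix(np.array([[0,1,0],[1,0,0],[0,0,-1.]]).T)  # tool x=+y, y=+x, z down
def st():
    s=read_state();r=rot(s['ee_rot']);tv=(GOAL*r.inv()).as_rotvec(degrees=True)
    print('t',round(s['t'],2),'p',np.round(s['position'],4),'turn-to-goal',tv.round(2),'F',np.round(s['contact_force'],1),'gap',round(s['finger_gap'],4));return s
def shot(n,name):
    c=calibration(n);im=read_camera(n);cv2.imwrite(f'pics/{name}.png',im);return c,im
E
python3 - <<'E'
from h import *
s=st();r=rot(s['ee_rot']);c=calibration('wrist')
off=r.inv().apply(c['xyz']-s['position']);rr=r.inv()*rot(c['rotation'])
print(off,rr.as_matrix().round(3))
for T in [(.55,-.30,.30),(.55,-.25,.35),(.55,-.2,.3),(.57,.1,.35)]:
    x=T+GOAL.apply(off);q=(GOAL*rr).as_quat();cc=dict(c,xyz=x,rotation=[q[3],*q[:3]])
    print(T,[(n,proj(cc,P).round().astype(int)) for n,P in dict(eye=(.452,-.35,.06),short=(.441,-.213,.05),long=(.451,-.078,.06),sock=(.62,-.192,.02),two=(.631,.014,.014),sq=(.646,.221,.014),cell=(.477,.2,.02),ring=(.505,.352,.014)).items()])
E
```

```text
t 0.15 p [ 0.2618 -0.5945  0.303 ] turn-to-goal [-0.07 -0.1  66.23] F [ 0.2 -0.5 -0. ] gap 0.0853
[ 0.07516397  0.00029514 -0.07016158] [[-0.001 -0.955 -0.295]
 [ 1.    -0.001 -0.001]
 [ 0.    -0.295  0.955]]
(0.55, -0.3, 0.3) [('eye', array([219, 230])), ('short', array([197,  85])), ('long', array([ 186, -105])), ('sock', array([390,  63])), ('two', array([ 418, -213])), ('sq', array([ 471, -652])), ('cell', array([ 200, -615])), ('ring', array([  227, -1093]))]
(0.55, -0.25, 0.35) [('eye', array([235, 254])), ('short', array([218, 135])), ('long', array([212,  -9])), ('sock', array([378, 114])), ('two', array([ 399, -101])), ('sq', array([ 436, -414])), ('cell', array([ 227, -386])), ('ring', array([ 252, -697]))]
(0.55, -0.2, 0.3) [('eye', array([227, 316])), ('short', array([208, 191])), ('long', array([200,  40])), ('sock', array([384, 165])), ('two', array([408, -65])), ('sq', array([ 452, -412])), ('cell', array([ 215, -379])), ('ring', array([ 241, -741]))]
(0.57, 0.1, 0.35) [('eye', array([239, 467])), ('short', array([226, 389])), ('long', array([223, 310])), ('sock', array([352, 361])), ('two', array([365, 228])), ('sq', array([386,  55])), ('cell', array([235,  75])), ('ring', array([253, -87]))]
```

drive_tool(commands="0.278 0.394 0.017 0 0 66.2;0.278 0.394 0.017 0 0 66.2;0.278 0.394 0.017 0 0 66.2;0.278 0.394 0.017 0 0 66.2;0.278 0.394 0.017 0 0 66.2;0.278 0.394 0.017 0 0 66.2;0.278 0.394 0.017 0 0 66.2;0.278 0.394 0.017 0 0 66.2;0.278 0.394 0.017 0 0 66.2;0.278 0.394 0.017 0 0 66.2;0.278 0.394 0.017 0 0 66.2;0.278 0.394 0.017 0 0 66.2", jaw=60)

```text
t: 1.35
position: [0.5398, -0.2, 0.3196]
ee_rot: [-0.001, 0.707, 0.708, -0.001]
contact_force: [-0.3, -0.5, -0.1]
finger_gap: 0.0509
```

```bash
python3 - <<'E'
from h import *
s=st();c,im=shot('wrist','wA')
import pickle;pickle.dump(c,open('wA.pkl','wb'))
cv2.imwrite('pics/wA2.png',im)
E
```

```text
t 1.35 p [ 0.5398 -0.2     0.3196] turn-to-goal [ 0.02 -0.18 -0.08] F [-0.3 -0.5 -0.1] gap 0.0509
```

View pics/wA2.png

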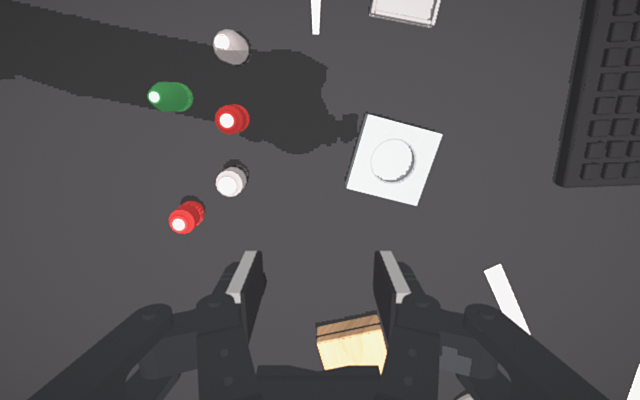

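The wrist view shows the short objective at (231,181), between the red ones at (232,119) and (186,217). The long one is at (232,47) and the socket bore at (392,160). The gripper hides the eyepiece. Now I measure them.

```bash
python3 - <<'E'
from h import *
import pickle
c=pickle.load(open('wA.pkl','rb'));im=cv2.imread('pics/wA.png');g=cv2.cvtColor(im,6)
def blob(im,th,box,sat=None):
    x0,y0,x1,y1=box;m=(im[y0:y1,x0:x1]>th).astype(np.uint8)
    n,l,s,cc=cv2.connectedComponentsWithStats(m);k=1+np.argmax(s[1:,4]);M=(l==k).astype(np.uint8)
    ct=max(cv2.findContours(M,0,1)[0],key=len)+[x0,y0];return s[k,4],cc[k]+[x0,y0],ct
for n,box in dict(short=(205,155,255,205),long=(205,20,260,75)).items():
    for th in (90,130,170,200,225,245):
        a,ce,ct=blob(g,th,box);(x,y,w,h)=cv2.boundingRect(ct);print(n,th,a,ce.round(1),(x,y,w,h))
a,ce,ct=blob(g,190,(330,100,450,215));q=cv2.minAreaRect(ct);print('sock',a,q)
h=cv2.approxPolyDP(cv2.convexHull(ct),6,True)[:,0];print(h.tolist(),[ray(c,p,.02).round(4)[:2].tolist() for p in h])
a=np.vstack([cv2.resize(im[15:80,190:270],(400,325),interpolation=2),cv2.resize(im[150:205,190:270],(400,275),interpolation=2)])
b=cv2.resize(im[105:215,335:455],(400,367),interpolation=2);b=cv2.copyMakeBorder(b,0,600-367,0,0,0)
cv2.imwrite('pics/c2.png',np.hstack([a,b]))
E
```

```text
short 90 754 [230.5 181.7] (215, 167, 32, 31)
short 130 690 [230.3 181.8] (215, 167, 31, 30)
short 170 556 [228.8 183.2] (216, 170, 27, 27)
short 200 529 [228.7 183.1] (216, 171, 27, 25)
short 225 460 [228.8 183.5] (217, 171, 25, 25)
short 245 243 [226.6 185.4] (218, 177, 18, 18)
long 90 1004 [230.2  46.5] (212, 28, 37, 37)
long 130 916 [230.1  46.3] (213, 29, 35, 35)
long 170 452 [227.2  40.8] (214, 31, 28, 19)
long 200 242 [223.1  41.3] (214, 34, 20, 16)
long 225 187 [221.6  41.2] (214, 34, 16, 16)
long 245 155 [221.4  41.4] (215, 35, 14, 14)
sock 5598 ((393.90765380859375, 160.8384552001953), (78.3212661743164, 77.4442138671875), 15.255120277404785)
[[368, 115], [441, 134], [416, 205], [347, 188]] [[0.5922, -0.1421], [0.6723, -0.162], [0.6522, -0.2429], [0.5719, -0.2227]]
```

View pics/c2.png

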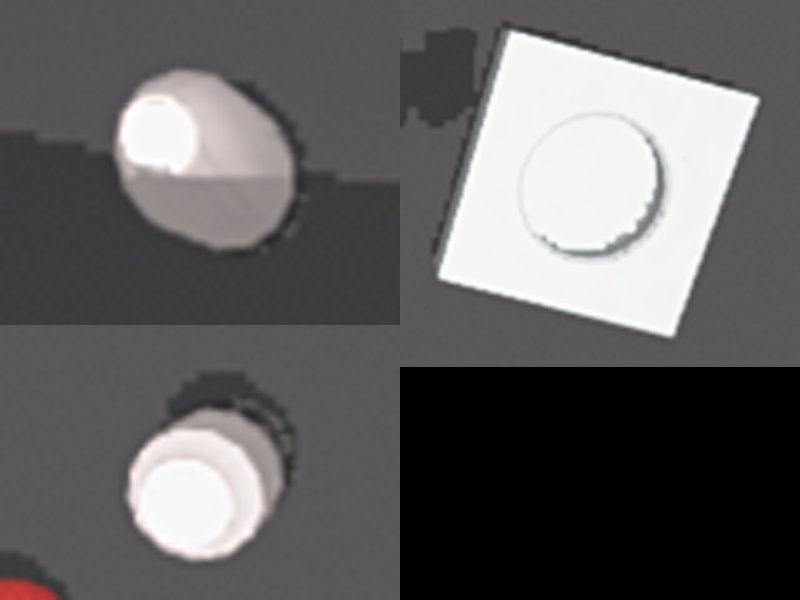

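```bash
python3 - <<'E'
from h import *
import pickle
c=pickle.load(open('wA.pkl','rb'))
print('short',ray(c,(226.6,185.4),.048),'long',ray(c,(221.4,41.4),.066))
# checks in the two fixed cameras
t,s=calibration('top'),calibration('scene')
ti,si=cv2.imread('pics/top0.png'),cv2.imread('pics/scene0.png')
for n,p in (('short',(226.6,185.4,.048)),('long',(221.4,41.4,.066))):
    P=ray(c,p[:2],p[2])
    for cam,i in ((t,ti),(s,si)):
        u=proj(cam,P).round().astype(int);w=cv2.cvtColor(i,6)[u[1]-9:u[1]+10,u[0]-9:u[0]+10]
        y,x=np.where(w>225);print(n,'pred',u,'bright',len(x) and (x.mean()+u[0]-9,y.mean()+u[1]-9))
E
```

```text
short [ 0.44270786 -0.21259371  0.048     ] long [ 0.45374069 -0.07711376  0.066     ]
short pred [412 226] bright (np.float64(412.51724137931035), np.float64(226.58620689655172))
short pred [210 213] bright (np.float64(210.08045977011494), np.float64(214.89655172413794))
long pred [360 223] bright (np.float64(360.1666666666667), np.float64(223.08333333333334))
long pred [270 187] bright (np.float64(270.6190476190476), np.float64(187.42857142857142))
```

```bash
python3 - <<'E'
from h import *
c=calibration('top');im=cv2.imread('pics/top0.png');g=cv2.cvtColor(im,6)
for n,(x0,y0,x1,y1) in dict(two=(290,135,360,182),sq=(228,134,270,176),sock=(375,135,427,187)).items():
    m=(g[y0:y1,x0:x1]>75).astype(np.uint8)
    ct=max(cv2.findContours(m,0,1)[0],key=cv2.contourArea)+[x0,y0];q=cv2.minAreaRect(ct);b=cv2.boxPoints(q)
    P=np.array([ray(c,p,.02 if n=='sock' else .014)[:2] for p in b]);print(n,q[0],'centre',P.mean(0).round(4),'edges',(P[1]-P[0]).round(4),(P[2]-P[1]).round(4))
    if n=='two':
        e=max(P[1]-P[0],P[2]-P[1],key=np.linalg.norm);e/=np.linalg.norm(e);print('bays',(P.mean(0)+.031*e).round(4),(P.mean(0)-.031*e).round(4))
# eyepiece: steel barrel
for n,b in (('top',(450,210,480,235)),('scene',(125,225,170,270))):
    i=cv2.imread(f'pics/{n}0.png')[b[1]:b[3],b[0]:b[2]]
    if n=='top':A=cv2.resize(i,(400,333),interpolation=2)
    else:B=cv2.resize(i,(333,333),interpolation=2)
cv2.imwrite('pics/c3.png',np.hstack([A,B]))
E
```

```text
two (323.7159118652344, 158.03173828125) centre [0.6336 0.0147] edges [ 0.0671 -0.0104] [-0.0221 -0.1289]
bays [ 0.6284 -0.0159] [0.6388 0.0452]
sq (248.0, 154.0) centre [0.6492 0.2236] edges [-0.0016 -0.0725] [-0.0728  0.    ]
sock (399.856689453125, 160.6207733154297) centre [ 0.6212 -0.1919] edges [ 0.0847 -0.0218] [-0.0219 -0.0843]
```

View pics/c3.png

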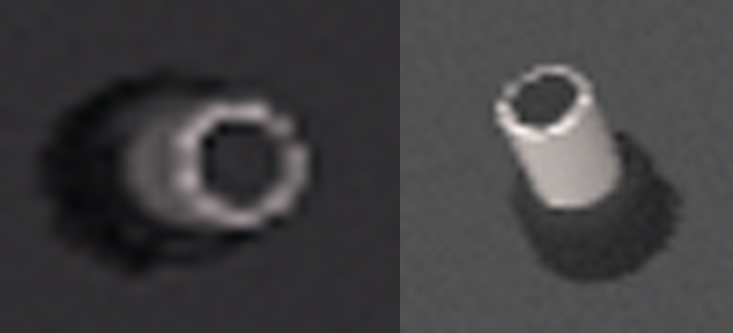

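drive_tool(commands="-0.097 -0.0125 -0.1 0 -0.2 0;-0.097 -0.0125 -0.16 0 -0.2 0;-0.097 -0.0125 -0.16 0 -0.2 0;-0.097 -0.0125 -0.16 0 -0.2 0;-0.097 -0.0125 -0.16 0 -0.2 0;-0.097 -0.0125 -0.20 0 -0.2 0;-0.097 -0.0125 -0.233 0 -0.2 0;-0.097 -0.0125 -0.233 0 -0.2 0;-0.097 -0.0125 -0.233 0 -0.2 0;-0.097 -0.0125 -0.233 0 -0.2 0", jaw=60)

```text
t: 2.4
position: [0.4438, -0.2149, 0.0887]
ee_rot: [0.003, 0.708, 0.706, 0.0]
contact_force: [0.3, 0.1, 0.5]
finger_gap: 0.0509
```

Crop: the eyepiece's steel rim centre is at about top (467.7,222.0). Now I grip the short objective.

drive_tool(commands="-0.001 0.002 -0.003 0 0 0;-0.001 0.002 -0.003 0 0 0;-0.001 0.002 -0.003 0 0 0;-0.001 0.002 -0.003 0 0 0;-0.001 0.002 -0.003 0 0 0;-0.001 0.002 -0.003 0 0 0;-0.001 0.002 -0.003 0 0 0;-0.001 0.002 -0.003 0 0 0", jaw=0, squeeze=40)

```text
t: 3.2
position: [0.4437, -0.2131, 0.0874]
ee_rot: [0.004, 0.708, 0.706, 0.001]
contact_force: [-0.7, 1.0, 6.4]
finger_gap: 0.0278
```

```bash
python3 - <<'E'
from h import *
st();print(ray(calibration('top'),(467.7,222.0),.06))
E
```

```text
t 3.2 p [ 0.4437 -0.2131  0.0874] turn-to-goal [0.25 0.4  0.12] F [-0.7  1.   6.4] gap 0.0278
[ 0.45113969 -0.35255744  0.06      ]
```

drive_tool(commands="0 0 0.05 0 0 0;0 0 0.1 0 0 0;0.09 0.1 0.1 0 0 0;0.185 0.197 0.1 0 0 0;0.185 0.197 0.1 0 0 0;0.185 0.197 0.1 0 0 0;0.185 0.197 0.1 0 0 0;0.185 0.197 0.1 0.2 0.4 0;0.185 0.197 0.06 0.2 0.4 0;0.185 0.197 0.03 0.2 0.4 0;0.185 0.197 0.03 0.2 0.4 0")

```text
t: 4.3
position: [0.6253, -0.0163, 0.1134]
ee_rot: [-0.003, 0.708, 0.707, -0.004]
contact_force: [-1.7, 0.3, -1.6]
finger_gap: 0.0278
```

```bash
python3 - <<'E'
from h import *
st();c,im=shot('wrist','wB');cv2.imwrite('pics/wB2.png',im)
import pickle;pickle.dump(c,open('wB.pkl','wb'))
E
```

```text
t 4.3 p [ 0.6253 -0.0163  0.1134] turn-to-goal [ 0.1  -0.6   0.08] F [-1.7  0.3 -1.6] gap 0.0278
```

View pics/wB2.png

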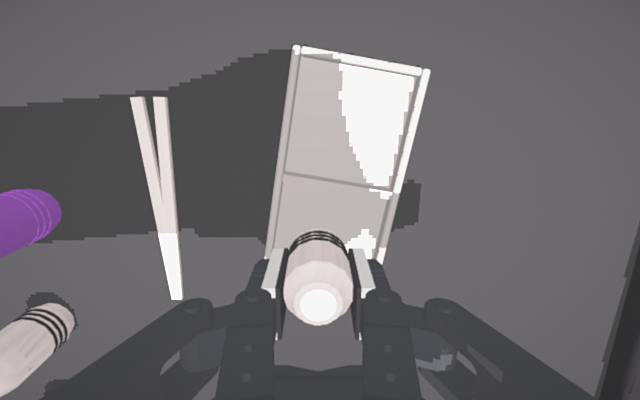

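The short objective is held upright at (318,280), over the near bay. Next I lower it and release.

drive_tool(commands="0.003 0 -0.012 0 -0.6 0;0.003 0 -0.02 0 -0.6 0;0.003 0 -0.0215 0 -0.6 0;0.003 0 -0.0215 0 -0.6 0;0.003 0 -0.0215 0 -0.6 0")

```text
t: 4.85
position: [0.6304, -0.0162, 0.095]
ee_rot: [0.003, 0.708, 0.706, 0.002]
contact_force: [-0.1, 0.6, -0.9]
finger_gap: 0.0272
```

```bash
python3 - <<'E'
from h import *
import pickle
st();c=pickle.load(open('wB.pkl','rb'))
print([ray(c,p,.014).round(4) for p in ((341,182),(295,47),(429,71))])
E
```

```text
t 4.85 p [ 0.6304 -0.0162  0.095 ] turn-to-goal [0.06 0.37 0.11] F [-0.1  0.6 -0.9] gap 0.0272
[array([0.6361, 0.0171, 0.014 ]), array([0.6137, 0.0813, 0.014 ]), array([0.6765, 0.0708, 0.014 ])]
```

drive_tool(commands="0 0.001 -0.003 0 0.3 0;0 0.001 -0.004 0 0.3 0;0 0.001 -0.005 0 0.3 0;0 0.001 -0.005 0 0.3 0")

```text
t: 5.25
position: [0.6307, -0.0149, 0.0915]
ee_rot: [0.001, 0.708, 0.706, 0.0]
contact_force: [-2.8, 0.1, 6.2]
finger_gap: 0.0276
```

drive_tool(commands="0 0 0 0 0 0;0 0 0 0 0 0;0 0 0 0 0 0;0 0 0 0 0 0;0 0 0.05 0 0 0;0 0 0.1 0 0 0;0 0 0.1 0 0 0;-0.11 -0.062 0.1 0 0 0;-0.177 -0.062 0.1 0 0 0;-0.177 -0.062 0.1 0 0 0;-0.177 -0.062 0.1 0 0 0;-0.177 -0.062 0.1 0 0 0", jaw=60)

```text
t: 6.45
position: [0.4469, -0.079, 0.1907]
ee_rot: [-0.002, 0.709, 0.705, -0.004]
contact_force: [-0.3, 0.5, -0.0]
finger_gap: 0.0513
```

```bash
python3 - <<'E'
from h import *
st()
E
```

```text
t 6.45 p [ 0.4469 -0.079   0.1907] turn-to-goal [ 0.18 -0.43  0.32] F [-0.3  0.5 -0. ] gap 0.0513
```

drive_tool(commands="0.007 0.002 0 0.2 -0.4 0.3;0.007 0.002 0 0.2 -0.4 0.3;0.007 0.002 -0.03 0.2 -0.4 0.3;0.007 0.002 -0.06 0.2 -0.4 0.3;0.007 0.002 -0.09 0.2 -0.4 0.3;0.007 0.002 -0.105 0.2 -0.4 0.3;0.007 0.002 -0.105 0.2 -0.4 0.3;0.007 0.002 -0.105 0.2 -0.4 0.3;0.007 0.002 -0.105 0.2 -0.4 0.3")

```text
t: 7.35
position: [0.4551, -0.0768, 0.0864]
ee_rot: [0.001, 0.707, 0.707, 0.001]
contact_force: [0.3, -0.1, 0.4]
finger_gap: 0.051
```

drive_tool(commands="0 0 0 0 0 0;0 0 0 0 0 0;0 0 0 0 0 0;0 0 0 0 0 0;0 0 0 0 0 0;0 0 0 0 0 0;0 0 0 0 0 0", jaw=0)

```text
t: 8.05
position: [0.4558, -0.0768, 0.0875]
ee_rot: [0.002, 0.707, 0.707, 0.002]
contact_force: [0.3, -0.0, 6.6]
finger_gap: 0.028
```

```bash
python3 - <<'E'
from h import *
st()
E
```

```text
t 8.05 p [ 0.4558 -0.0768  0.0875] turn-to-goal [-0.    0.25 -0.01] F [ 0.3 -0.   6.6] gap 0.028
```

drive_tool(commands="0 0 0.05 0 0 0;0 0 0.1 0 0 0;0.092 0.062 0.1 0 0 0;0.184 0.123 0.1 0 0 0;0.184 0.123 0.1 0 0 0;0.184 0.123 0.1 0 0 0;0.184 0.123 0.1 0 0 0;0.184 0.123 0.06 0 0.2 0;0.184 0.123 0.02 0 0.2 0;0.184 0.123 0.012 0 0.2 0;0.184 0.123 0.012 0 0.2 0;0.184 0.123 0.012 0 0.2 0")

```text
t: 9.25
position: [0.6409, 0.0463, 0.1013]
ee_rot: [0.001, 0.707, 0.707, 0.002]
contact_force: [-0.4, 0.3, -0.5]
finger_gap: 0.0276
```

```bash
python3 - <<'E'
from h import *
st()
E
```

```text
t 9.25 p [0.6409 0.0463 0.1013] turn-to-goal [-0.04  0.23  0.01] F [-0.4  0.3 -0.5] gap 0.0276
```

Now lower slowly to contact, about −0.010, and release.

drive_tool(commands="0 0 -0.004 0 0.2 0;0 0 -0.008 0 0.2 0;0 0 -0.0105 0 0.2 0;0 0 -0.0105 0 0.2 0;0 0 -0.0105 0 0.2 0")

```text
t: 9.75
position: [0.6413, 0.0463, 0.0917]
ee_rot: [0.0, 0.707, 0.707, 0.001]
contact_force: [-0.7, -0.1, 3.4]
finger_gap: 0.0276
```

drive_tool(commands="0 0 0 0 0 0;0 0 0 0 0 0;0 0 0 0 0 0;0 0 0 0 0 0;0 0 0.05 0 0 0;0 0 0.1 0 0 0;-0.05 0.05 0.15 0 0 0;-0.1 0.07 0.23 0 0 0;-0.1 0.07 0.23 0 0 0;-0.1 0.07 0.23 0 0 0;-0.1 0.07 0.23 0 0 0;-0.1 0.07 0.23 0 0 0", jaw=60)

```text
t: 10.95
position: [0.5413, 0.116, 0.3219]
ee_rot: [0.001, 0.707, 0.707, 0.001]
contact_force: [0.5, -0.7, -1.4]
finger_gap: 0.0514
```

```bash
python3 - <<'E'
from h import *
import pickle
st();c,im=shot('wrist','wC');pickle.dump(c,open('wC.pkl','wb'))
E
```

```text
t 10.95 p [0.5413 0.116  0.3219] turn-to-goal [ 0.    0.17 -0.  ] F [ 0.5 -0.7 -1.4] gap 0.0514
```

View pics/wC.png

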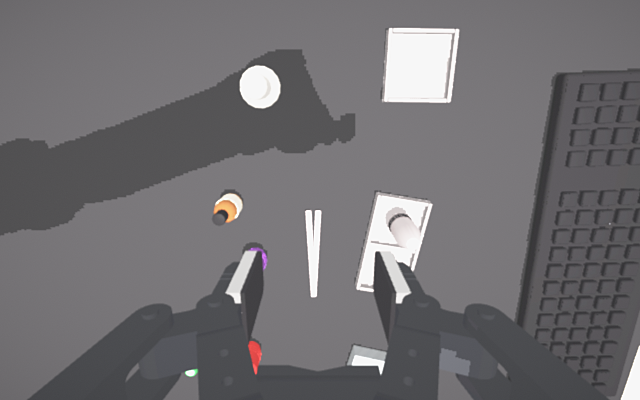

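The long objective stands in the far bay (its lean (397,213)→(412,245) matches the perspective). The cell flange is at (260,87) and the square tray at (421,65).

```bash
python3 - <<'E'
from h import *
import pickle
c=pickle.load(open('wC.pkl','rb'));im=cv2.imread('pics/wC.png');g=cv2.cvtColor(im,6)
def ct(box,th):
    x0,y0,x1,y1=box;m=(g[y0:y1,x0:x1]>th).astype(np.uint8);return max(cv2.findContours(m,0,1)[0],key=cv2.contourArea)+[x0,y0]
for th in(130,190,215):
  k=ct((225,55,300,120),th);e=cv2.fitEllipse(cv2.convexHull(k));print('flange',th,e,ray(c,e[0],.006).round(4))
k=ct((370,15,480,115),130);h=cv2.approxPolyDP(cv2.convexHull(k),6,True)[:,0];P=np.array([ray(c,p,.014)[:2] for p in h]);print('sq',h.tolist(),P.round(4).tolist(),P.mean(0).round(4))
t=calibration('top');ti=cv2.cvtColor(cv2.imread('pics/top0.png'),6)
m=(ti[195:236,236:276]>110).astype(np.uint8);k=max(cv2.findContours(m,0,1)[0],key=cv2.contourArea)+[236,195];e=cv2.fitEllipse(k);print('top cell',e,ray(t,e[0],.006))
m=(ti[190:222,185:217]>110).astype(np.uint8);k=max(cv2.findContours(m,0,1)[0],key=cv2.contourArea)+[185,190];e=cv2.fitEllipse(k);print('top ring',e,ray(t,e[0],.012))
w=ti[200:232,240:272];cv2.imwrite('pics/c4.png',cv2.resize(im[50:125,220:300],(640,600),interpolation=2))
E
```

```text
flange 130 ((259.451904296875, 86.44882202148438), (40.974281311035156, 43.92877197265625), 154.91111755371094) [0.4785 0.2034 0.006 ]
flange 190 ((259.4731750488281, 86.30701446533203), (40.23570251464844, 43.07904052734375), 155.3357696533203) [0.4785 0.2035 0.006 ]
flange 215 ((259.4768981933594, 86.48006439208984), (40.03313446044922, 42.68521499633789), 156.5501708984375) [0.4785 0.2033 0.006 ]
sq [[390, 27], [459, 29], [450, 102], [382, 102]] [[0.6155, 0.2602], [0.686, 0.2583], [0.685, 0.187], [0.6114, 0.1871]] [0.6495 0.2231]
top cell ((255.6895751953125, 216.1011199951172), (15.446264266967773, 15.940342903137207), 41.41508483886719) [0.47758279 0.20352499 0.006     ]
top ring ((200.60231018066406, 206.52012634277344), (15.337667465209961, 15.546664237976074), 70.4617919921875) [0.50600334 0.35422774 0.012     ]
```

View pics/c4.png

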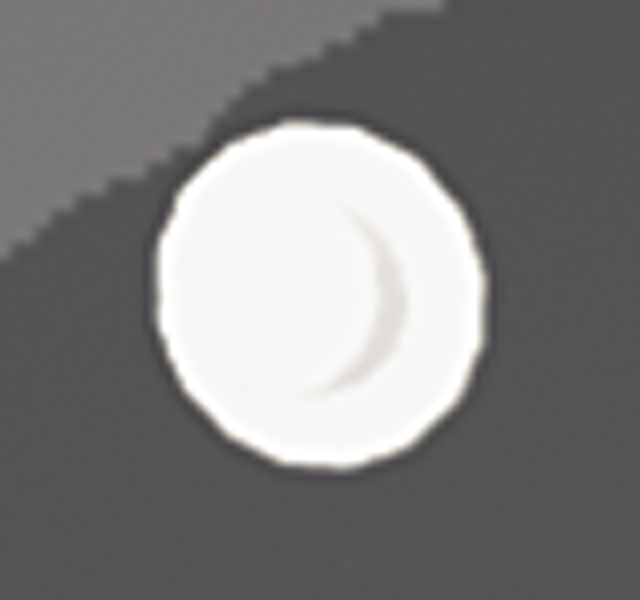

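drive_tool(commands="-0.063 0.0875 -0.03 0 0 0;-0.063 0.0875 -0.08 0 0 0;-0.063 0.0875 -0.13 0 0 0;-0.063 0.0875 -0.16 0 0.2 0;-0.063 0.0875 -0.16 0 0.2 0;-0.063 0.0875 -0.19 0 0.2 0;-0.063 0.0875 -0.22 0 0.2 0;-0.063 0.0875 -0.233 0 0.2 0;-0.063 0.0875 -0.233 0 0.2 0;-0.063 0.0875 -0.233 0 0.2 0;-0.063 0.0875 -0.233 0 0.2 0")

```text
t: 12.1
position: [0.4793, 0.2028, 0.0887]
ee_rot: [-0.0, 0.708, 0.706, -0.0]
contact_force: [-0.1, -0.8, -0.4]
finger_gap: 0.0511
```

```bash
python3 - <<'E'
from h import *
st()
E
```

```text
t 12.1 p [0.4793 0.2028 0.0887] turn-to-goal [-0.02 -0.04  0.11] F [-0.1 -0.8 -0.4] gap 0.0511
```

drive_tool(commands="0 0.0005 0 0 0 0;0 0.0005 0 0 0 0;0 0.0005 0 0 0 0;0 0.0005 0 0 0 0;0 0.0005 0 0 0 0;0 0.0005 0 0 0 0;0 0.0005 0 0 0 0;0 0.0005 0 0 0 0", jaw=0, squeeze=40)

```text
t: 12.9
position: [0.48, 0.2037, 0.0901]
ee_rot: [0.0, 0.708, 0.706, 0.001]
contact_force: [-0.4, 0.2, 5.6]
finger_gap: 0.0251
```

drive_tool(commands="0 0 0.05 0 0 0;0 0 0.1 0 0 0;0 0 0.1 0 0 0;0.14 -0.1 0.1 0 0 0;0.143 -0.2 0.1 0 0 0;0.143 -0.3 0.1 0 0 0;0.143 -0.396 0.1 0 0 0;0.143 -0.396 0.1 0 0 0;0.143 -0.396 0.1 0 0 0;0.143 -0.396 0.1 0 0 0;0.143 -0.396 0.1 0 0 0;0.143 -0.396 0.1 0 0 0")

```text
t: 14.1
position: [0.6222, -0.198, 0.1892]
ee_rot: [0.001, 0.71, 0.705, -0.0]
contact_force: [0.8, -0.8, -0.6]
finger_gap: 0.024
```

```bash
python3 - <<'E'
from h import *
st()
E
```

```text
t 14.1 p [ 0.6222 -0.198   0.1892] turn-to-goal [0.11 0.04 0.41] F [ 0.8 -0.8 -0.6] gap 0.024
```

drive_tool(commands="0 0.006 -0.02 0.1 0 0.4;0 0.006 -0.05 0.1 0 0.4;0 0.006 -0.064 0.1 0 0.4;0 0.006 -0.064 0.1 0 0.4;0 0.006 -0.064 0.1 0 0.4;0 0.006 -0.064 0.1 0 0.4")

```text
t: 14.7
position: [0.6232, -0.1918, 0.1267]
ee_rot: [0.002, 0.707, 0.707, 0.001]
contact_force: [-0.3, 0.4, -0.4]
finger_gap: 0.0244
```

```bash
python3 - <<'E'
from h import *
import pickle
st();c,im=shot('wrist','wD');pickle.dump(c,open('wD.pkl','wb'))
E
```

```text
t 14.7 p [ 0.6232 -0.1918  0.1267] turn-to-goal [ 0.05  0.2  -0.02] F [-0.3  0.4 -0.4] gap 0.0244
```

View pics/wD.png

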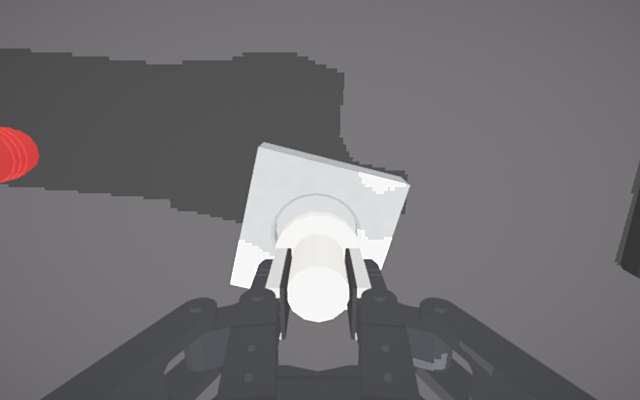

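```bash
python3 - <<'E'
from h import *
import pickle
c=pickle.load(open('wD.pkl','rb'));im=cv2.imread('pics/wD.png');g=cv2.cvtColor(im,6)
P=[ray(c,p,.02) for p in ((231,286),(409,184),(260,143))];print(np.round(P,4),((P[0]+P[1])/2).round(4))
cv2.imwrite('pics/c5.png',cv2.resize(im[135:300,220:420],(800,660),interpolation=2)[:600])
# tool-axis prediction: flange top at z
s=read_state();p=s['position'];b=.0267+.0103
for y in (0,):
    print('pred flange top centre',proj(c,[p[0],p[1],.0366+.007]), 'far edge',proj(c,[p[0],p[1]+.022,.0366+.007]),'L/R',proj(c,[p[0]-.022,p[1],.0436]),proj(c,[p[0]+.022,p[1],.0436]))
    print('pred bore far edge',proj(c,[.6217,-.1922+.024,.02]),'L/R',proj(c,[.6217-.024,-.1922,.02]),proj(c,[.6217+.024,-.1922,.02]))
E
```

```text
[[ 0.5714 -0.2241  0.02  ]
 [ 0.673  -0.1614  0.02  ]
 [ 0.5932 -0.1392  0.02  ]] [ 0.6222 -0.1927  0.02  ]
pred flange top centre [317.63817027 254.4760183 ] far edge [317.59490439 213.13046912] L/R [273.8781912  254.57449739] [361.36216092 254.3776202 ]
pred bore far edge [314.73061961 196.14764423] L/R [272.79036776 236.63203498] [356.93367692 236.45687002]
```

View pics/c5.png

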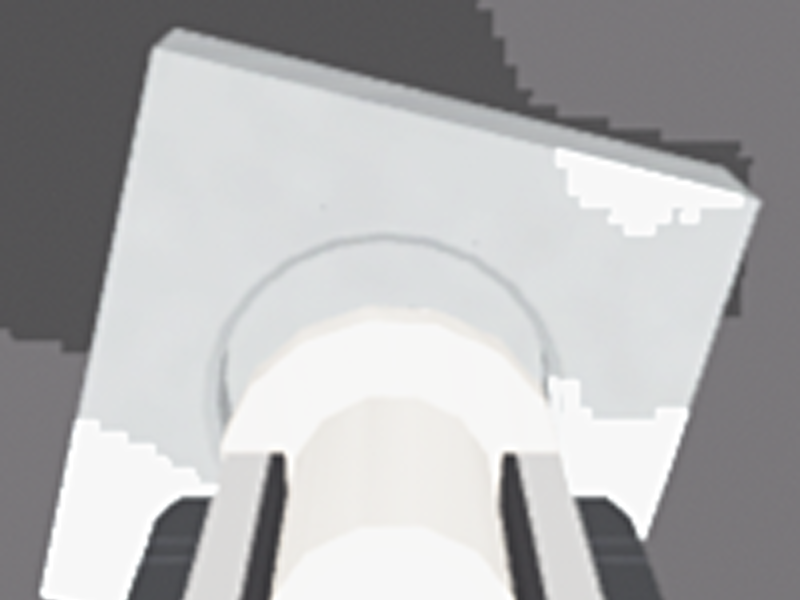

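The flange far edge is at row 213.5 (213 predicted) and the bore is centred at about column 315–316, so everything is within a millimetre. Lowering.

drive_tool(commands="-0.001 -0.0003 -0.006 0 0.2 0;-0.001 -0.0003 -0.012 0 0.2 0;-0.001 -0.0003 -0.018 0 0.2 0;-0.001 -0.0003 -0.022 0 0.2 0;-0.001 -0.0003 -0.025 0 0.2 0;-0.001 -0.0003 -0.027 0 0.2 0;-0.001 -0.0003 -0.027 0 0.2 0")

```text
t: 15.45
position: [0.6221, -0.1922, 0.0994]
ee_rot: [0.0, 0.707, 0.707, -0.0]
contact_force: [-0.3, -0.4, -1.3]
finger_gap: 0.0251
```

drive_tool(commands="0 0 -0.001 0 0 0;0 0 -0.002 0 0 0;0 0 -0.002 0 0 0")

```text
t: 15.75
position: [0.6223, -0.1922, 0.0982]
ee_rot: [0.0, 0.707, 0.707, -0.0]
contact_force: [-1.3, 0.3, 3.0]
finger_gap: 0.0249
```

drive_tool(commands="0 0 0 0 0 0;0 0 0 0 0 0;0 0 0 0 0 0;0 0 0 0 0 0;0 0 0.05 0 0 0;0 0 0.1 0 0 0;0 0 0.1 0 0 0;0 0 0.1 0 0 0", jaw=60)

```text
t: 16.55
position: [0.6228, -0.1923, 0.1998]
ee_rot: [0.002, 0.707, 0.707, 0.0]
contact_force: [-0.4, 0.2, -1.1]
finger_gap: 0.0511
```

```bash
python3 - <<'E'
from h import *
import pickle
st();c,im=shot('wrist','wE');pickle.dump(c,open('wE.pkl','wb'))
print('cell seated pred: neck top',proj(c,[.622,-.192,.05]),'bore',proj(c,[.622,-.192,.02]))
cv2.imwrite('pics/c6.png',cv2.resize(im[150:400,200:440],(576,600),interpolation=2))
E
```

```text
t 16.55 p [ 0.6228 -0.1923  0.1998] turn-to-goal [ 0.12  0.19 -0.  ] F [-0.4  0.2 -1.1] gap 0.0511
cell seated pred: neck top [316.22322764 210.81092413] bore [316.27716397 198.36469603]
```

View pics/c6.png

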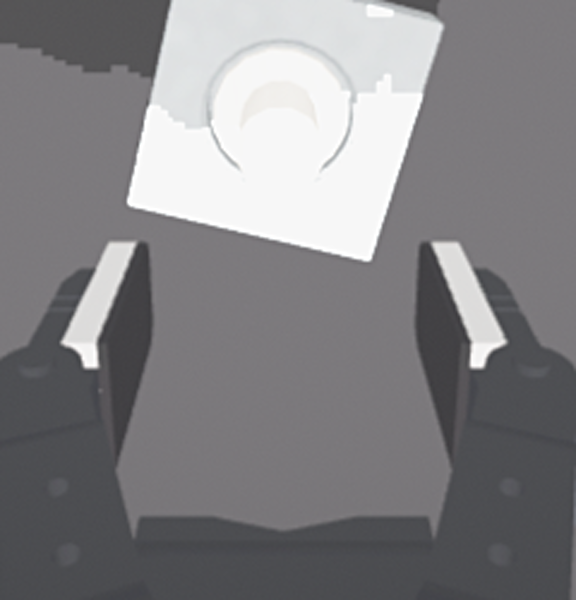

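The cell is seated in the bore, with its flange below the block top and its neck centred. Next is the eyepiece, with a scene-camera cross-check.

```bash
python3 - <<'E'
from h import *
print(ray(calibration('scene'),(144.1,238),.06))
E
```

```text
[ 0.45230452 -0.35016143  0.06      ]
```

drive_tool(commands="-0.05 -0.05 0.02 0.1 0.2 0;-0.1 -0.1 0.02 0.1 0.2 0;-0.15 -0.14 0.02 0.1 0.2 0;-0.171 -0.16 0.02 0.1 0.2 0;-0.171 -0.16 0.02 0.1 0.2 0;-0.171 -0.16 0.02 0.1 0.2 0;-0.171 -0.16 0.02 0.1 0.2 0;-0.171 -0.16 0.02 0.1 0.2 0")

```text
t: 17.4
position: [0.4516, -0.3506, 0.217]
ee_rot: [-0.003, 0.706, 0.708, -0.001]
contact_force: [0.6, 0.2, 0.7]
finger_gap: 0.0511
```

```bash
python3 - <<'E'
from h import *
import pickle
st();c,im=shot('wrist','wF')
for z in(.06,):print('pred eyepiece top',proj(c,[.451,-.3526,.06]))
cv2.imwrite('pics/c7.png',im)
E
```

```text
t 17.4 p [ 0.4516 -0.3506  0.217 ] turn-to-goal [-0.16 -0.26 -0.15] F [0.6 0.2 0.7] gap 0.0511
pred eyepiece top [318.3628067  211.56807494]
```

View pics/c7.png

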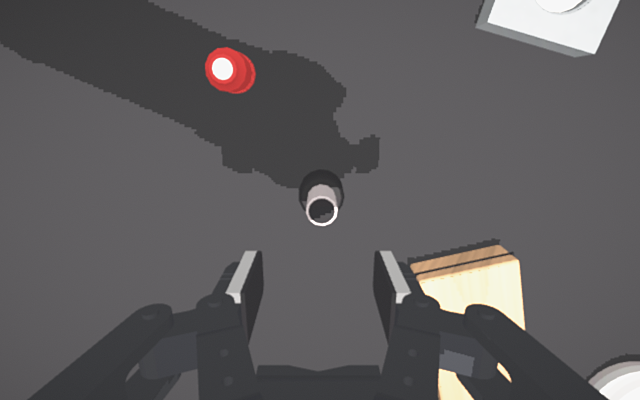

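The eyepiece rim is at (322,210), about 2 mm +x of my estimate. Descend and grip.

drive_tool(commands="0.002 -0.001 -0.03 0 -0.2 0;0.002 -0.001 -0.06 0 -0.2 0;0.002 -0.001 -0.09 0 -0.2 0;0.002 -0.001 -0.11 0 -0.2 0;0.002 -0.001 -0.113 0 -0.2 0;0.002 -0.001 -0.113 0 -0.2 0;0.002 -0.001 -0.113 0 -0.2 0")

```text
t: 18.15
position: [0.4552, -0.3511, 0.1053]
ee_rot: [0.0, 0.705, 0.709, 0.001]
contact_force: [-1.0, -0.0, 0.4]
finger_gap: 0.0509
```

drive_tool(commands="0 0 0 0 0 0;0 0 0 0 0 0;0 0 0 0 0 0;0 0 0 0 0 0;0 0 0 0 0 0;0 0 0 0 0 0;0 0 0 0 0 0;0 0 0 0 0 0", jaw=0)

```text
t: 18.95
position: [0.4556, -0.3514, 0.1065]
ee_rot: [0.001, 0.706, 0.709, 0.001]
contact_force: [-1.2, 0.6, 5.8]
finger_gap: 0.0217
```

```bash
python3 - <<'E'
from h import *
st()
E
```

```text
t 18.95 p [ 0.4556 -0.3514  0.1065] turn-to-goal [-0.02  0.17 -0.26] F [-1.2  0.6  5.8] gap 0.0217
```

drive_tool(commands="0 0 0.05 0 0 0;0 0 0.1 0 0 0;0.03 0.05 0.12 0 0 0;0.05 0.1 0.12 0 0 0;0.07 0.15 0.12 0 0 0;0.09 0.2 0.12 0 0 0;0.11 0.25 0.12 0 0 0;0.13 0.3 0.12 0 0 0;0.15 0.35 0.12 0 0 0;0.17 0.4 0.12 0 0 0;0.18 0.45 0.12 0 0 0;0.19 0.5 0.12 0 0 0")

```text
t: 20.15
position: [0.6369, 0.1113, 0.2261]
ee_rot: [0.001, 0.706, 0.708, 0.001]
contact_force: [1.1, -0.6, -1.9]
finger_gap: 0.022
```

```bash
python3 - <<'E'
from h import *
st()
E
```

```text
t 20.15 p [0.6369 0.1113 0.2261] turn-to-goal [ 0.01  0.16 -0.21] F [ 1.1 -0.6 -1.9] gap 0.022
```

drive_tool(commands="0.0125 0.05 0 0 0 0;0.0125 0.1 0 0 0 0;0.0125 0.112 0 0 0 0;0.0125 0.112 0 0 0.2 -0.2;0.0125 0.112 -0.03 0 0.2 -0.2;0.0125 0.112 -0.06 0 0.2 -0.2;0.0125 0.112 -0.09 0 0.2 -0.2;0.0125 0.112 -0.105 0 0.2 -0.2;0.0125 0.112 -0.108 0 0.2 -0.2;0.0125 0.112 -0.108 0 0.2 -0.2;0.0125 0.112 -0.108 0 0.2 -0.2")

```text
t: 21.25
position: [0.6505, 0.2234, 0.12]
ee_rot: [0.0, 0.707, 0.707, 0.001]
contact_force: [-0.1, -0.3, -1.0]
finger_gap: 0.0215
```

drive_tool(commands="0 0 -0.004 0 0 0;0 0 -0.008 0 0 0;0 0 -0.010 0 0 0;0 0 -0.010 0 0 0;0 0 -0.010 0 0 0")

```text
t: 21.75
position: [0.6506, 0.2235, 0.1107]
ee_rot: [0.001, 0.707, 0.707, 0.001]
contact_force: [0.1, -0.3, 3.6]
finger_gap: 0.0219
```

drive_tool(commands="0 0 0 0 0 0;0 0 0 0 0 0;0 0 0 0 0 0;0 0 0 0 0 0;0 0 0.05 0 0 0;0 0 0.1 0 0 0;-0.05 0.05 0.11 0 0 0;-0.1 0.1 0.11 0 0 0;-0.145 0.13 0.11 0 0 0;-0.145 0.13 0.11 0 0 0;-0.145 0.13 0.11 0 0 0;-0.145 0.13 0.11 0 0 0", jaw=75)

```text
t: 22.95
position: [0.5044, 0.3549, 0.221]
ee_rot: [0.001, 0.706, 0.708, 0.002]
contact_force: [0.7, -1.4, -0.3]
finger_gap: 0.0642
```

```bash
python3 - <<'E'
from h import *
import pickle
s=st();c,im=shot('wrist','wG');g=cv2.cvtColor(im,6);pickle.dump(c,open('wG.pkl','wb'))
u=proj(c,[.506,.354,.014]);print('pred',u);x0,y0=(u-60).astype(int)
for th in(150,200):
    m=(g[y0:y0+105,x0:x0+120]>th).astype(np.uint8);ks=[k for k in cv2.findContours(m,1,1)[0] if cv2.contourArea(k)>300]
    for k in ks:
        e=cv2.fitEllipse(k+[x0,y0]);print(th,np.round(e[0],1),np.round(e[1],1),ray(c,e[0],.014).round(4),ray(c,e[0],0).round(4))
E
```

```text
t 22.95 p [0.5044 0.3549 0.221 ] turn-to-goal [-0.09  0.18 -0.2 ] F [ 0.7 -1.4 -0.3] gap 0.0642
pred [319.23236223 191.49714157]
150 [320.3 189.3] [30.2 33.4] [0.5069 0.356  0.014 ] [0.5071 0.3522 0.    ]
150 [320.4 190.3] [51.4 52.2] [0.507  0.3551 0.014 ] [0.5071 0.3513 0.    ]
200 [320.2 189.4] [30.9 34.3] [0.5068 0.3559 0.014 ] [0.507  0.3521 0.    ]
200 [320.4 190.4] [50.9 51.4] [0.507  0.3549 0.014 ] [0.5072 0.3511 0.    ]
```

View pics/wG.png

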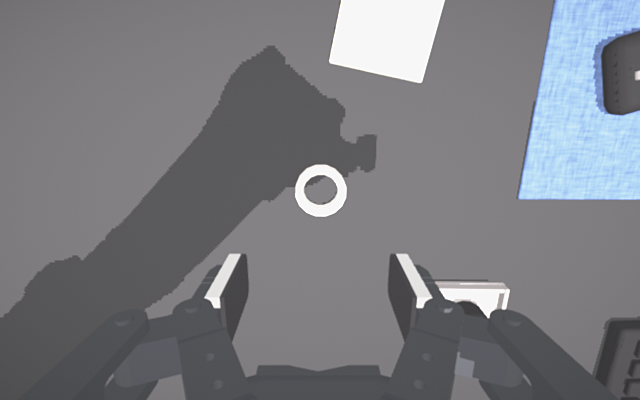

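The clamp ring is at (320,190), lying flat, alone. Allowing for the wall parallax it is at (0.5068, 0.3538). I grip it high so the fingertips clear the block later.

drive_tool(commands="0.0018 -0.0011 -0.04 0 0.1 -0.2;0.0018 -0.0011 -0.08 0 0.1 -0.2;0.0018 -0.0011 -0.11 0 0.1 -0.2;0.0018 -0.0011 -0.13 0 0.1 -0.2;0.0018 -0.0011 -0.138 0 0.1 -0.2;0.0018 -0.0011 -0.142 0 0.1 -0.2;0.0018 -0.0011 -0.142 0 0.1 -0.2;0.0018 -0.0011 -0.142 0 0.1 -0.2;0.0018 -0.0011 -0.142 0 0.1 -0.2;0.0018 -0.0011 -0.142 0 0.1 -0.2")

```text
t: 24.0
position: [0.5082, 0.3524, 0.0797]
ee_rot: [0.001, 0.708, 0.706, 0.002]
contact_force: [-0.4, 0.5, -0.9]
finger_gap: 0.0643
```

```bash
python3 - <<'E'
from h import *
st()
E
```

```text
t 24.0 p [0.5082 0.3524 0.0797] turn-to-goal [-0.08  0.21  0.21] F [-0.4  0.5 -0.9] gap 0.0643
```

drive_tool(commands="-0.001 0.0014 -0.002 0 0.2 0.2;-0.001 0.0014 -0.002 0 0.2 0.2;-0.001 0.0014 -0.002 0 0.2 0.2;-0.001 0.0014 -0.002 0 0.2 0.2;-0.001 0.0014 -0.002 0 0.2 0.2")

```text
t: 24.5
position: [0.5072, 0.3538, 0.0776]
ee_rot: [-0.0, 0.707, 0.707, 0.0]
contact_force: [0.7, 0.2, 0.3]
finger_gap: 0.0635
```

drive_tool(commands="0 0 0 0 0 0;0 0 0 0 0 0;0 0 0 0 0 0;0 0 0 0 0 0;0 0 0 0 0 0;0 0 0 0 0 0;0 0 0 0 0 0", jaw=0, squeeze=40)

```text
t: 25.2
position: [0.5074, 0.354, 0.078]
ee_rot: [-0.0, 0.707, 0.707, 0.001]
contact_force: [-0.1, -0.7, 5.6]
finger_gap: 0.0411
```

```bash
python3 - <<'E'
from h import *
st()
E
```

```text
t 25.2 p [0.5074 0.354  0.078 ] turn-to-goal [-0.1   0.03  0.01] F [-0.1 -0.7  5.6] gap 0.0411
```

drive_tool(commands="0 0 0.04 0 0 0;0 -0.02 0.08 0 0 0;0 -0.05 0.11 0 0 0;0.01 -0.1 0.12 0 0 0;0.02 -0.15 0.12 0 0 0;0.03 -0.2 0.12 0 0 0;0.04 -0.25 0.12 0 0 0;0.05 -0.3 0.12 0 0 0;0.06 -0.35 0.12 0 0 0;0.08 -0.4 0.12 0 0 0;0.095 -0.45 0.12 0 0 0;0.114 -0.49 0.12 0 0 0")

```text
t: 26.4
position: [0.6179, -0.1323, 0.1971]
ee_rot: [-0.001, 0.707, 0.707, -0.0]
contact_force: [1.0, 1.0, -0.6]
finger_gap: 0.041
```

```bash
python3 - <<'E'
from h import *
st()
E
```

```text
t 26.4 p [ 0.6179 -0.1323  0.1971] turn-to-goal [-0.09 -0.11  0.05] F [ 1.   1.  -0.6] gap 0.041
```

drive_tool(commands="0.004 -0.03 0 0 0 0;0.004 -0.06 0 0 0 0;0.004 -0.06 -0.02 0 0 0;0.004 -0.06 -0.04 0 0 0;0.004 -0.06 -0.05 0 0 0;0.004 -0.06 -0.05 0 0 0;0.004 -0.06 -0.05 0 0 0;0.004 -0.06 -0.05 0 0 0")

```text
t: 27.2
position: [0.6226, -0.192, 0.1481]
ee_rot: [-0.0, 0.707, 0.707, 0.0]
contact_force: [-0.5, 0.6, -0.1]
finger_gap: 0.0412
```

```bash
python3 - <<'E'
from h import *
s=st();c,im=shot('wrist','wH');p=s['position']
print('ring top ctr',proj(c,[p[0],p[1],.0815]),'far',proj(c,[p[0],p[1]+.022,.0815]),'neck top',proj(c,[.622,-.192,.05]),'bore far',proj(c,[.622,-.166,.02]))
cv2.imwrite('pics/c8.png',cv2.resize(im[140:340,200:440],(720,600),interpolation=2))
E
```

```text
t 27.2 p [ 0.6226 -0.192   0.1481] turn-to-goal [-0.07  0.    0.02] F [-0.5  0.6 -0.1] gap 0.0412
ring top ctr [318.24553721 270.73464581] far [318.19058338 225.63816117] neck top [317.07618812 242.3627034 ] bore far [317.09283951 182.8572549 ]
```

View pics/c8.png

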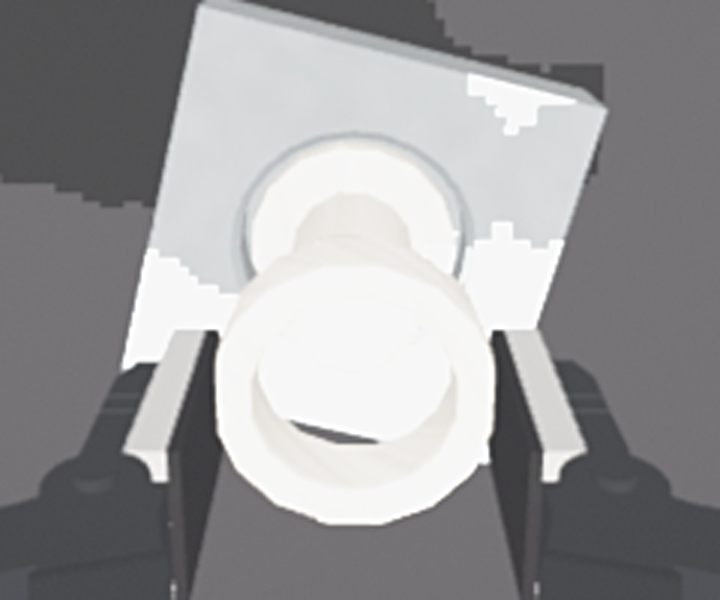

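The ring is centred at column 318 and the flange at 318.2, so they are aligned. The ring's rows also match the prediction. Lower it.

drive_tool(commands="0 0 -0.01 0 0 0;0 0 -0.02 0 0 0;0 0 -0.03 0 0 0;0 0 -0.038 0 0 0;0 0 -0.044 0 0 0;0 0 -0.049 0 0 0;0 0 -0.052 0 0 0;0 0 -0.052 0 0 0;0 0 -0.052 0 0 0")

```text
t: 28.15
position: [0.6228, -0.1921, 0.0965]
ee_rot: [-0.0, 0.707, 0.707, 0.001]
contact_force: [-0.2, 0.0, -0.3]
finger_gap: 0.0412
```

drive_tool(commands="0 0 -0.0015 0 0 0;0 0 -0.003 0 0 0;0 0 -0.004 0 0 0;0 0 -0.004 0 0 0")

```text
t: 28.55
position: [0.6229, -0.1921, 0.093]
ee_rot: [0.0, 0.707, 0.707, 0.001]
contact_force: [-0.7, -0.1, 3.6]
finger_gap: 0.0412
```

Contact came at exactly the seated height. Release and retreat for a final look.

drive_tool(commands="0 0 0 0 0 0;0 0 0 0 0 0;0 0 0 0 0 0;0 0 0 0 0 0;0 0 0.04 0 0 0;0 0 0.08 0 0 0;0 0 0.12 0 0 0;0 0 0.12 0 0 0;0 0 0.12 0 0 0", jaw=75)

```text
t: 29.45
position: [0.6232, -0.1922, 0.2141]
ee_rot: [0.001, 0.707, 0.707, 0.001]
contact_force: [-0.1, -0.2, -0.8]
finger_gap: 0.064
```

```bash
python3 - <<'E'
from h import *
import pickle
st();c,im=shot('wrist','wI');pickle.dump(c,open('wI.pkl','wb'))
print(proj(c,[.6225,-.192,.029]))
E
```

```text
t 29.45 p [ 0.6232 -0.1922  0.2141] turn-to-goal [0.   0.18 0.03] F [-0.1 -0.2 -0.8] gap 0.064
[316.47815914 196.97010409]
```

drive_tool(commands="-0.05 -0.05 0.05 0 0 0;-0.08 -0.1 0.08 0 0 0;-0.1 -0.15 0.1 0 0 0;-0.1 -0.2 0.1 0 0 0;-0.1 -0.25 0.1 0 0 0;-0.1 -0.25 0.1 0 0 0;-0.1 -0.25 0.1 0 0 0;-0.1 -0.25 0.1 0 0 0")

```text
t: 30.3
position: [0.5208, -0.4439, 0.3096]
ee_rot: [-0.002, 0.709, 0.706, -0.0]
contact_force: [0.1, 1.0, 1.2]
finger_gap: 0.0641
```

```bash
python3 - <<'E'
from h import *
st();c,t=shot('top','t9');d,s=shot('scene','s9')
w=cv2.imread('pics/wI.png')
for n,P in dict(long=(.641,.046,.07),short=(.6307,-.015,.052),eye=(.6506,.2235,.064),ring=(.6228,-.192,.029)).items(): print(n,'top',proj(c,P).round(1),'scene',proj(d,P).round(1))
a=cv2.resize(t[130:250,190:430],(560,280),interpolation=2);b=cv2.resize(s[140:320,200:480],(498,320),interpolation=2);e=cv2.resize(w[110:280,240:400],(301,320),interpolation=2)
a=cv2.copyMakeBorder(a,0,0,0,799-560,0);cv2.imwrite('pics/c9.png',np.vstack([a,np.hstack([b,e])]))
E
```

```text
t 30.3 p [ 0.5208 -0.4439  0.3096] turn-to-goal [-0.18 -0.22  0.25] F [0.1 1.  1.2] gap 0.0641
long top [311.1 151.4] scene [366.1 225.4]
short top [334.5 156.2] scene [336.5 239. ]
eye top [244.  149.7] scene [441.8 198.1]
ring top [400.4 159.4] scene [253.8 278.7]
```

View pics/c9.png

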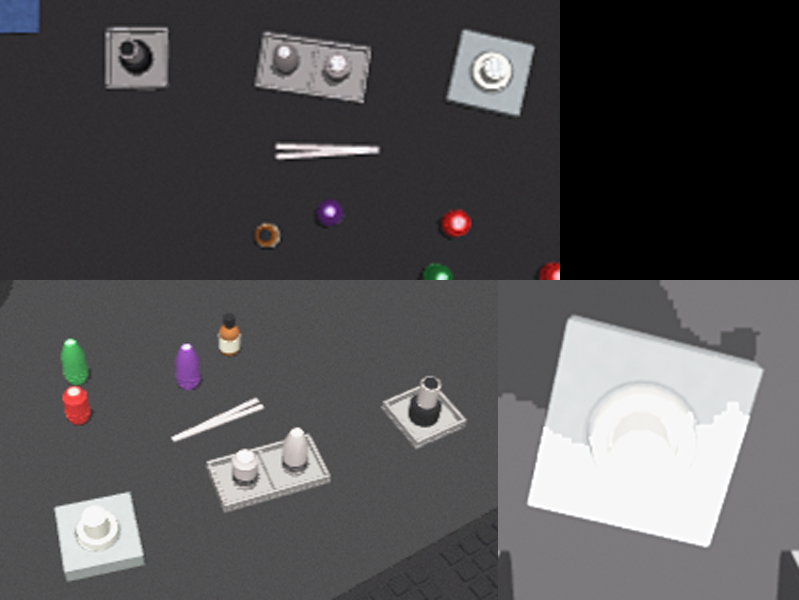

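The final views show everything in place. Both objectives stand one per bay, the eyepiece stands in the square tray, and the ring lies level around the neck on the block. The bottle and decoys are unmoved, so I'm handing in.

```bash
python3 -c "
from plant import *
print(sign_off(),read_state()['t'])"
```

```text
the job is handed in; nothing more can be done
the job is handed in; nothing more can be done
```

All five parts are put away, and I handed the job in at about 30.4 s of the 102 s allowed. No verdict was reported.

- **Objectives:** the short one stands in the two-bay tray's −y bay and the long one in the +y bay. They were released within about 2 mm of the bay centres I measured.
- **Eyepiece:** it stands upright in the square tray, released about 1 mm from the centre.
- **Lens cell and ring:** both made light contact (3–4 N) at the expected seated heights, with the gripper at z = 0.098 m for the cell and 0.093 m for the ring. Both were released within about 1 mm of the bore axis as measured.
- **Last checks:** the final top, scene and wrist pictures show every part upright and in place. The bottle, tweezers and coloured look-alikes appear unmoved; I judged the bottle by eye and did not measure it.
- **Disagreements:** the eyepiece was about 2 mm off my first estimate, which I corrected before gripping. The finger gap read 1–3 mm below the part diameters in every grip, and no part slipped.

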